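# Run a hold-to-test withstand check on a power supply

### The arm

A 6-joint arm with a two-finger parallel gripper is mounted at the origin on the work surface. World frame = base frame: x ahead of the robot, y to its left, z up, the work surface at z = 0. Lengths are in m, angles in rad, forces in N, time in s.
With the tool pointing down it reaches from about 0.35 to 1 m from the base axis. Payload 7.1 kg.
Tool frame: the origin (TCP) lies between the finger pads; the fingertips stand 22 mm ahead of it and the grasp point (between the pads) lies 3 mm ahead of it; z points along the fingers, y is the line along which they close (so a half turn about z gives the same grasp; the last joint's range is limited). The gripper opens to 85 mm and grips with 20 to 120 N. Pads are 22 mm wide; open, the fingers measure 114 mm over their backs; the gripper's body (76 mm by 85 mm) begins 54 mm behind the grasp point. The pads swing forward as they close: fully open they stand 13 mm farther back than shut.
Start: joints at [-1.242, 0.423, 1.63, -0, 1.089, -0.019], TCP at [0.213, -0.588, 0.253] pointing down, gripper open.
Joint ranges: [-3, 3], [-0.9, 2.11], [0.09, 2.58], [-1.31, 4.45], [0.11, 2.69], [-2.54, 2.54]. Speed limits (rad/s): [2.39, 2.39, 3.01, 3.14, 3.14, 3.14].

### API

Orientations are given as a rotation vector (axis times angle).
In Python, from rig import manip gives the robot as it stands. The module is installed in compiled form; this text tells all that it offers. Calls block until the motion is done:
- manip.move_to(position, orientation): joint-space move of the TCP to a pose.
- manip.servo_line(position, orientation=None, rate=0.15): straight line of the TCP; orientation=None keeps the orientation; rate is the mean speed in m/s.
- manip.set_joints(angles): joint-space move.
- manip.command_gripper(opening, f_grip=None): finger opening in m; f_grip is the grip in N (None keeps the last); returns when the fingers have stopped.
- manip.hold(seconds).
- manip.solve_ik(position, orientation): joint angles nearest the present ones, or None.
- manip.camera(name): name is "scene" or "top" or "wrist"; returns a dict with "image" (400x640x3 uint8, red, green, blue), "fx", "fy", "cx", "cy" (pixels), "cam_to_world" (4x4, takes a point from camera to world coordinates); the wrist camera has in their place "mount" (4x4, takes a point from camera to tool coordinates, whose origin is the TCP and whose axes are the flange's). Camera axes: x right, y down, z forward; pixel columns grow to the right and rows downward; lengths in m; the calibration is good to about 2 mm. A picture is of the moment at which its call begins: read the wrist's pose just before it. There is no depth.
A pose or a line that the arm cannot do raises manip.IKError and nothing moves.
- manip.sign_off(): hands the job in; it is judged then, once.
Readings, each from a call of its own:
- manip.get_time(): time.
- manip.get_joint_positions(): joint angles.
- manip.get_joint_vel(): joint speeds.
- manip.get_tau(): joint torques, N m.
- manip.get_position(): TCP position.
- manip.get_ee_rot(): TCP orientation.
- manip.get_contact_force(): force on the tool from outside, world axes, zero at the start.
- manip.get_torque(): the same for the moment, N m.
- manip.get_width(): finger opening in m.
- manip.get_grip_force(): force on a finger pad.
Only numpy, scipy, OpenCV 4.12 (cv2) and the standard library are available. Lean on these libraries where they do the work, as an engineer would, in place of code of your own. Each camera call takes 0.05 s, during which the arm holds its last target. There are 200 camera calls.

### The job

The power supply is ready in the safety test enclosure: press the open hinged cover down until its catch snaps and holds it fully shut. Only then press the flat test button on the control station all the way down, keep it down without a break for at least three seconds, and let it come fully back up. Leave the mushroom-headed stop button and the other things on the mat alone.

Things in the scene. Friction and masses are not known exactly. Their poses are not given: they have to be found in the camera images.
- enclosure: Fixed grey sheet-metal test enclosure (open tub) 250 long (x) x 210 wide (y) x 90 high, with a power supply clamped inside. Origin: centre of its underside, on the work surface. Its -x side is the front (terminals, catch) and faces the robot, its z is up; it stands turned by some yaw.
- cover_hinge (a point): Fixed point in the middle of the cover's hinge line, at the enclosure's rear (+x) rim: 125 mm behind the enclosure's origin and 90.5 mm above the work surface. The hinge line runs along the enclosure's y.
- cover (a joint): Cover angle, rad: 0 = flat, fully shut; grows as it opens upwards; starts at 0.5 to 0.95. A friction hinge holds it where it is left; 1 to 3 N at the front moves it. It meets the catch at about 0.05 (front rail 11 mm too high) and stays there unless pushed on: some 10 N (up to 13 N) down on the front rail makes the catch snap over and hold it at 0 (below 0.01). About 12 N upwards would open it again.
- cover_front (a point): Middle of the top of the cover's front rail, above the catch: press here. 229 mm from the hinge line, 21 mm behind the cover's front edge; moves with the cover; z: outward normal of the outer face, x: to the hinge. Shut, it is 102.5 mm up. Cover: white frame 250 x 210 x 12 mm, clear window, front rail 42 mm deep with a 16 mm finger lip in front.
- station: Fixed grey two-button control station 152 long (x) x 82 wide (y) x 60 high, origin at the centre of its underside. It stands left or right of the enclosure, turned by some yaw. The flat test button is on its near (-x) half, the mushroom stop button on its far (+x) half; a cord leaves the far end.
- test_top (a point): Centre of the upper face of the flat, cylindrical black test button (36 mm across) in an aluminium ring 48 mm across, on the near half of the station, 38 mm from the station's centre. Released, it is 80 mm above the work surface and stands 14 mm proud of its ring; it moves with the button.
- test_button (a joint): How far the test button is pressed, in m: 0 = up (released), 0.006 = fully down. Momentary: its spring brings it back up. It starts to move at 2.7 N and is fully down at 8.1 N. It counts as pressed beyond 0.004.
- stop_top (a point): Top of the black mushroom-headed stop button (60 mm across) on the far half of the station, 40 mm from the station's centre and 96 mm above the work surface. Not to be pressed.
- stop_button (a joint): How far the stop button is pressed, in m: 0 = up, 0.005 = down. It must stay up.
- multimeter: Loose hand-held multimeter 170 x 85 x 46 mm in a black rubber case, lying flat on the side of the enclosure where the station is not; origin at the centre of its underside. Bystander.
- mouse: Loose black computer mouse 104 x 62 x 36 mm, origin at the centre of its underside. Bystander.
- screwdriver: Loose screwdriver about 200 mm long with a thick handle, lying on the mat at the far right. Bystander.
There are look-alikes about, which are no part of the job. What is shaped like the station but green or red is not meant.

How it is judged:
On the way, in this order (a step that is already met when the one before it is completed fails the run):
1. the cover is pressed shut and its catch holds it (below 0.02 rad) (value of joint cover below 0.02 rad), for 0.2 s.
2. with the cover shut, the test button is held down (beyond 4 mm) without a break for the three seconds (2.9 s measured) (value of joint test_button above 0.004 m and value of joint cover below 0.02 rad), for 2.9 s.
3. the test button is let go and is back up (value of joint test_button below 0.001 m), for 0.2 s.
At the end, for the whole second after the job is handed in: The cover is held shut by its catch (below 0.02 rad), the test button has been held down for three seconds without a break and is back up (within 1 mm), and the stop button is up (value of joint cover below 0.02 rad and value of joint test_button below 0.001 m and value of joint stop_button below 0.0015 m); the robot touches nothing.
It fails at once if the test button is pressed (beyond 2 mm) while the cover is not fully shut (value of joint test_button above 0.002 m and value of joint cover above 0.02 rad).
It fails at once if the stop button is pressed (beyond 1.5 mm) (value of joint stop_button above 0.0015 m).
It fails at once if the multimeter, mouse or screwdriver is moved by more than 20 mm (distance of any of multimeter, mouse, screwdriver from where it was at the start of the episode above 0.02 m).
It also fails if it takes over 53 s, if anything falls off the work surface, if the arm or the gripper's body presses on something with over 40 N, if the wrist force passes 120 N, or if a joint passes its speed limit or range.

## Working session

There is one attempt and no reset: what is moved stays moved. The work goes in short steps, each a Python script; the robot and the scene stay as the last script left them, time stands still between calls to the robot, and variables do not carry over. Pictures are saved under pics/ and viewed, at most 10 in all, crops included, and the job is handed in when it is done.

```bash
mkdir -p pics; python3 - <<'E'
from rig import manip
import cv2,numpy as np,pickle
d={}
for n in("scene","top","wrist"):
    c=manip.camera(n); d[n]=c
    cv2.imwrite(f"pics/{n}0.png",c["image"][...,::-1])
    print(n,c["fx"],c["fy"],c["cx"],c["cy"]); print(np.round(c.get("cam_to_world",c.get("mount")),4).tolist())
pickle.dump(d,open("c0.pkl","wb"))
print(manip.get_time(),manip.get_ee_rot(),manip.get_position())
E
```

```text
scene 446.6531187047211 446.6531187047211 323.39683381713763 196.3042899150781
[[0.8497, 0.4232, -0.3145, 0.9742], [0.5269, -0.6614, 0.5338, -0.694], [0.0179, -0.6193, -0.785, 1.2987], [0.0, 0.0, 0.0, 1.0]]
top 444.2922695949369 444.2922695949369 324.0300040294095 192.94407872377113
[[-0.0094, -0.9912, 0.1318, 0.2914], [-0.9999, 0.0086, -0.0069, 0.131], [0.0057, -0.1318, -0.9913, 1.4163], [0.0, 0.0, 0.0, 1.0]]
wrist 289.9948717713005 289.9948717713005 320.8359642095901 202.0981191185149
[[0.0006, -0.9605, -0.2782, 0.0707], [1.0, 0.0004, 0.0008, -0.0005], [-0.0007, -0.2782, 0.9605, -0.1201], [0.0, 0.0, 0.0, 1.0]]
0.15 [-3.09307635e+00 -5.43303993e-01  2.30400022e-04] [ 0.21291093 -0.58720044  0.25272486]
```

View pics/top0.png

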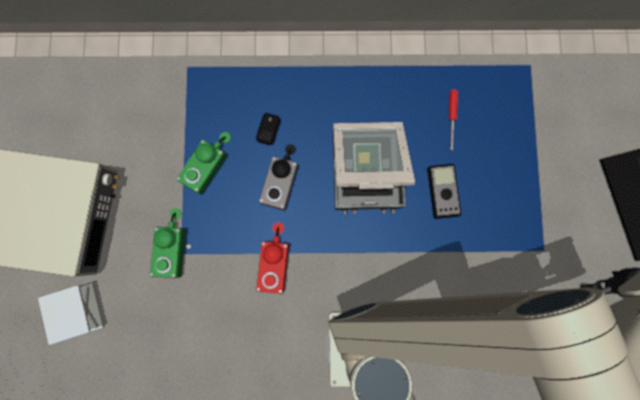

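View pics/scene0.png

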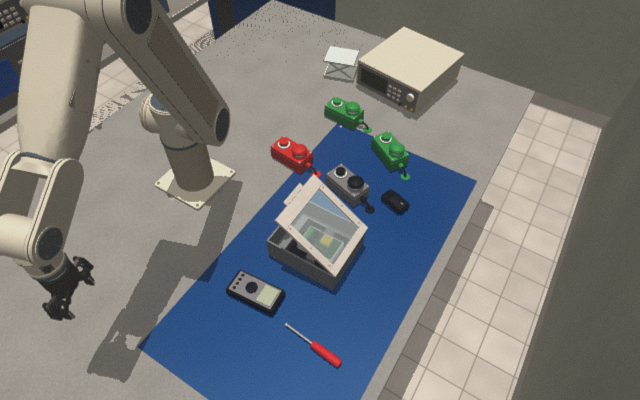

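The top view shows the grey station at about (278,182), with its test button at (274,193) and its stop at (282,168). The enclosure is at (370,165) with its open cover. A red look-alike stands at (272,265) and the multimeter at (445,190). I'll enlarge both views next.

```bash
python3 - <<'E'
import cv2
a=cv2.imread("pics/top0.png")[110:225,250:425]; cv2.imwrite("pics/tc.png",cv2.resize(a,None,fx=4.5,fy=4.5,interpolation=cv2.INTER_CUBIC))
a=cv2.imread("pics/scene0.png")[155:295,230:405]; cv2.imwrite("pics/sc.png",cv2.resize(a,None,fx=4.2,fy=4.2,interpolation=cv2.INTER_CUBIC))
E
```

```text
(no output)
```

View pics/tc.png

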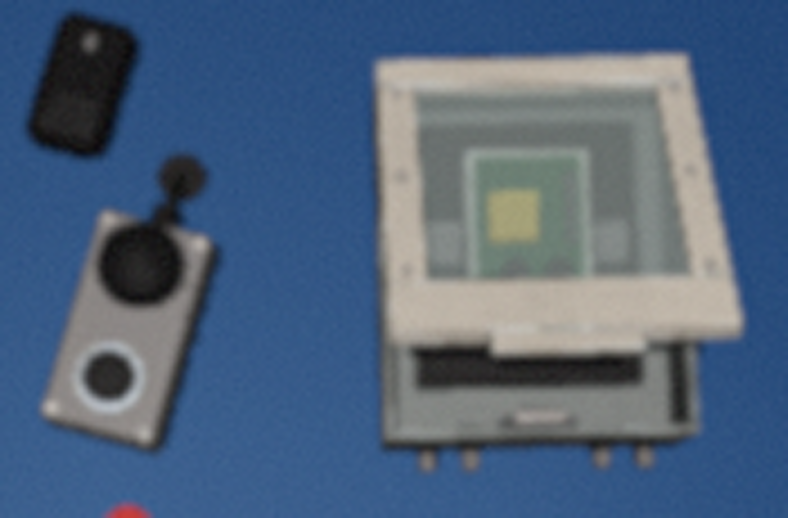

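View pics/sc.png

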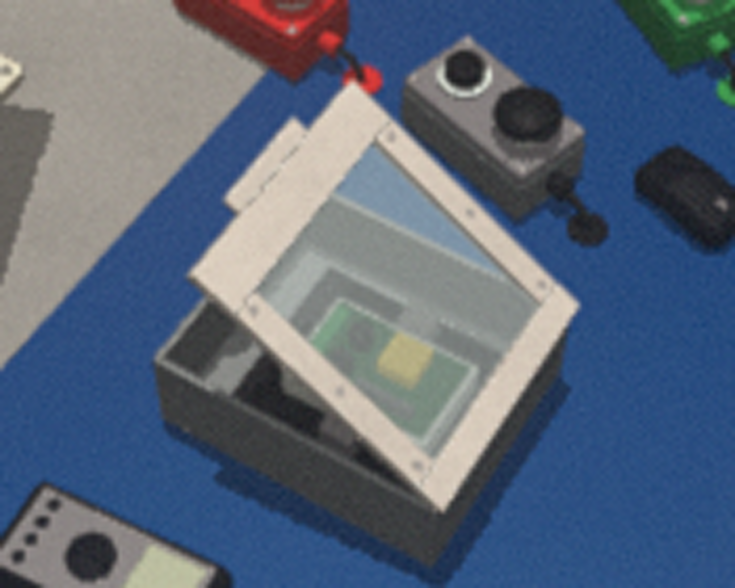

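The crops show these pixel positions.

| Point | tc crop | sc crop |
|---|---|---|
| Test button | (108,376) | (465,69) |
| Stop button | (140,263) | (528,110) |
| Cover front corners | (388,340), (742,331) | (355,82), (192,272) |
| Cover rear corners | (376,62), (688,55) | (578,305), (440,508) |

I'll triangulate them.

```bash
cat > geo.py <<'E'
import numpy as np,cv2,pickle
def P(c):
    K=np.array([[c["fx"],0,c["cx"]],[0,c["fy"],c["cy"]],[0,0,1]]); return K@np.linalg.inv(c["cam_to_world"])[:3]
def ray(c,p):
    T=np.asarray(c["cam_to_world"]); d=T[:3,:3]@[(p[0]-c["cx"])/c["fx"],(p[1]-c["cy"])/c["fy"],1]; return T[:3,3],d
def plane(c,p,z):
    o,d=ray(c,p); return o+d*(z-o[2])/d[2]
E
python3 - <<'E'
from geo import *
d=pickle.load(open("c0.pkl","rb")); t,s=d["top"],d["scene"]
tc=lambda u,v:np.array([250+(u+.5)/4.5-.5,110+(v+.5)/4.5-.5]); sc=lambda u,v:np.array([230+(u+.5)/4.2-.5,155+(v+.5)/4.2-.5])
pts=dict(test=((108,376),(465,69)),stop=((140,263),(528,110)),FL=((388,340),(355,82)),FR=((742,331),(192,272)),RL=((376,62),(578,305)),RR=((688,55),(440,508)))
X={}
for k,(a,b) in pts.items():
    h=cv2.triangulatePoints(P(t),P(s),tc(*a),sc(*b))[:,0]; X[k]=h[:3]/h[3]
    r=[np.linalg.norm((lambda q:q[:2]/q[2])(P(c)@np.r_[X[k],1])-p) for c,p in((t,tc(*a)),(s,sc(*b)))]
    print(k,X[k].round(4),np.round(r,2))
print("rimF",plane(t,tc(386,440),.09),plane(t,tc(698,432),.09))
print("test@.08",plane(t,tc(108,376),.08),plane(s,sc(465,69),.08))
print("stop@.096",plane(t,tc(140,263),.096))
F=(X['FL']+X['FR'])/2;R=(X['RL']+X['RR'])/2
v=R-F;print("len",np.linalg.norm(v),"wid",np.linalg.norm(X['FL']-X['FR']),np.linalg.norm(X['RL']-X['RR']),"ang",np.arcsin(-v[2]/np.linalg.norm(v)),"yaw",np.arctan2(v[1],v[0]), "F",F,"R",R)
w=X['FL']-X['FR'];w+=X['RL']-X['RR'];print("yaw2",np.arctan2(-w[0],w[1]))
E
```

```text
test [0.4714 0.276  0.069 ] [0.11 0.09]
stop [0.5463 0.2531 0.0841] [0.08 0.06]
FL [0.472  0.0921 0.229 ] [0.86 0.73]
FR [ 0.4742 -0.1199  0.2354] [0.65 0.59]
RL [0.6809 0.0916 0.0968] [0.14 0.13]
RR [ 0.6824 -0.1197  0.103 ] [0.12 0.12]
rimF [0.42370319 0.08814586 0.09      ] [ 0.42721783 -0.12018118  0.09      ]
test@.08 [0.46967616 0.27460971 0.08      ] [0.4761615  0.26756293 0.08      ]
stop@.096 [0.54382911 0.25185896 0.096     ]
len 0.24702087954621366 wid 0.21216426880285472 0.21143006135174452 ang 0.5653791070648486 yaw -0.0007403736339317486 F [ 0.47307776 -0.01392066  0.23221305] R [ 0.68165857 -0.01407509  0.09987508]
yaw2 0.008568362237483406
```

Both measurements agree on the hinge at about (0.675, −0.014, 0.0905), a cover angle of about 0.565 and yaw near 0. I'll move in, close the gripper and find contact on the front rail.

```bash
cat >> geo.py <<'E'
from rig import manip
from scipy.spatial.transform import Rotation as Ro
def down(yang):  # tool z down, tool y along heading yang
    y=np.array([np.cos(yang),np.sin(yang),0]); z=np.array([0,0,-1.]); return Ro.from_matrix(np.c_[np.cross(y,z),y,z]).as_rotvec()
H=np.array([.675,-.015,.0905])
def front(th): return H+[-.229*np.cos(th)+.012*np.sin(th),0,.229*np.sin(th)+.012*np.cos(th)]
E
python3 - <<'E'
from geo import *
p=manip.get_position()
manip.servo_line([p[0],p[1],.40],rate=.3)
o=down(0.0)
f=front(.565); print(f, manip.solve_ik(f+[0,0,.10],o))
manip.move_to(f+[0,0,.15],o); manip.command_gripper(0.0)
print(manip.get_time(),manip.get_contact_force(),manip.get_position(),manip.get_width())
manip.servo_line(f+[0,0,.05],rate=.15)
z=.045; F0=manip.get_contact_force()
while z>0.0:
    manip.servo_line(f+[0,0,z],rate=.05); F=manip.get_contact_force()-F0
    if F[2]>.8: break
    z-=.003
print("contact at z off",z,F,F0,manip.get_position(),manip.get_time())
c=manip.camera("wrist");cv2.imwrite("pics/w1.png",c["image"][...,::-1])
c=manip.camera("scene");cv2.imwrite("pics/s1.png",c["image"][100:300,150:410,::-1].repeat(2,0).repeat(2,1))
E
```

```text
[ 0.4880142  -0.015       0.22324529] [-5.51025760e-02  1.36520904e-01  1.85312764e+00 -4.44089210e-16
  1.15194411e+00 -5.51025760e-02]
3.825 [ 0.26344905  0.59488132 -0.70551788] [ 0.48801202 -0.01494684  0.37325649] -0.00013752565653324449
contact at z off -6.071532165918825e-18 [ 0.25425397 -1.01064801 -0.89300765] [0.08357671 0.98950254 0.37058353] [ 0.48787188 -0.01497732  0.22600066] 8.3917
```

View pics/s1.png

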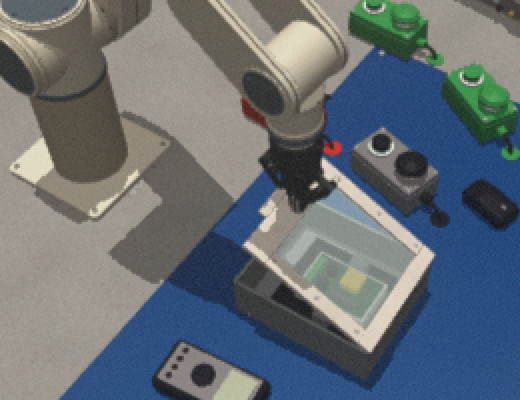

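The closed fingertips are on the front rail at about (305,205) in the crop. Contact is lost in the noise of about 1 N. I'll follow the arc down with the tip 22 mm ahead of the TCP, then press in small steps while watching the force.

```bash
python3 - <<'E'
from geo import *
tcp=lambda th:front(th)+[0,0,.022]
for th in (.45,.36,.27,.18,.11,.07):
    manip.servo_line(tcp(th),rate=.1); print(th,manip.get_contact_force().round(1))
b=tcp(0)
for dz in (.013,.010,.007,.004,.002,0,-.002,-.004):
    manip.servo_line(b+[0,0,dz],rate=.04); manip.hold(.05); F=manip.get_contact_force(); print(dz,F.round(1),manip.get_position().round(4))
    if F[2]>28: break
print(manip.get_time())
manip.servo_line(b+[0,0,.12],rate=.25); manip.hold(.1)
print(manip.get_contact_force(),manip.get_time())
c=manip.camera("scene");cv2.imwrite("pics/s2.png",c["image"][100:300,150:410,::-1].repeat(2,0).repeat(2,1))
E
```

```text
0.45 [ 0.5 -0.6 -0.5]
0.36 [ 0.3  0.2 -0.2]
0.27 [-0.   0.8  0.3]
0.18 [-0.5  0.1  1.5]
0.11 [-0.3  0.8 -0.1]
0.07 [ 0.5  0.  -0.8]
0.013 [0.4 0.3 0.2] [ 0.4459 -0.015   0.1376]
0.01 [-1.1 -0.   4.5] [ 0.4462 -0.015   0.1347]
0.007 [ 0.3 -0.6 -0.6] [ 0.4459 -0.015   0.1313]
0.004 [-0.3  0.1 -0.2] [ 0.446  -0.015   0.1284]
0.002 [0.1 0.2 1.4] [ 0.446  -0.015   0.1264]
0 [ 0.4  0.3 -0.2] [ 0.4462 -0.015   0.1245]
-0.002 [-7.1 -0.2 28.8] [ 0.4463 -0.015   0.1242]
12.5167
[-0.21622816  0.22517497  0.57693371] 13.2583
```

View pics/s2.png

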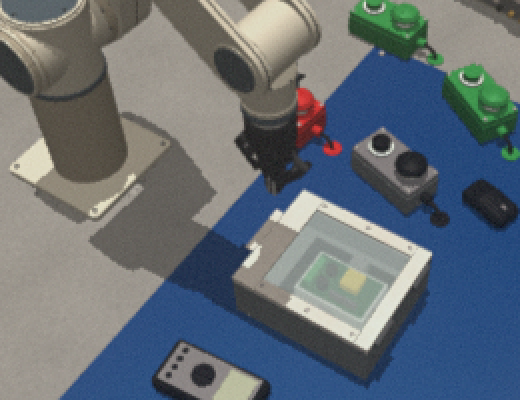

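The catch gave way near 0.13 m: 4.5 N, then 0. The cover met its hard stop with the tip at z = 0.102, and the picture shows it flat on the tub. Next I'll measure the test button with the wrist camera from two places.

```bash
python3 - <<'E'
from geo import *
o=down(1.27); W=[]
for i,p in enumerate(([.473,.271,.28],[.45,.30,.24])):
    (manip.move_to(p,o) if i==0 else manip.servo_line(p,o,rate=.15)); manip.hold(.15)
    T=np.eye(4); T[:3,:3]=Ro.from_rotvec(manip.get_ee_rot()).as_matrix(); T[:3,3]=manip.get_position()
    c=manip.camera("wrist"); c["cam_to_world"]=T@np.asarray(c["mount"]); W.append(c)
pickle.dump(W,open("w.pkl","wb")); print(manip.get_time())
for c in W:
    q=P(c)@[.473,.271,.08,1]; print("expected",(q[:2]/q[2]).round(1))
v=np.hstack([c["image"][...,::-1] for c in W]); cv2.imwrite("pics/w2.png",cv2.resize(v,(800,250),interpolation=cv2.INTER_AREA))
E
```

```text
15.3417
expected [321.7 183.1]
expected [299.8 219.9]
```

View pics/w2.png

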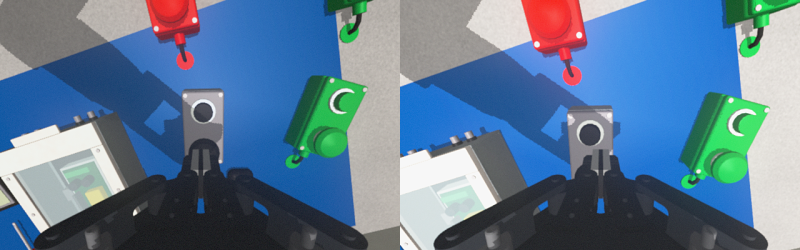

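The test button shows at about (325,178) and (302,213) in full-resolution wrist pixels, close to the prediction. I'll refine this with a dark-disc mask and triangulate.

```bash
python3 - <<'E'
from geo import *
W=pickle.load(open("w.pkl","rb")); px=[]
for c,g in zip(W,((325,178),(302,213))):
    m=(cv2.cvtColor(c["image"],cv2.COLOR_RGB2GRAY)<70).astype(np.uint8)
    n,l,st,ce=cv2.connectedComponentsWithStats(m); k=l[g[1],g[0]]; print(k,st[k],ce[k]); px.append(ce[k])
h=cv2.triangulatePoints(P(W[0]),P(W[1]),px[0],px[1])[:,0]; print("tri",h[:3]/h[3])
for c,p in zip(W,px): print("z=.08",plane(c,p,.08))
E
```

```text
0 [     0      0    640    400 189440] [325.53908361 168.51935705]
103 [288 199  32  34 768] [303.265625   215.78255208]
tri [0.45031939 0.28364526 0.13816497]
z=.08 [0.45849218 0.27995626 0.08      ]
z=.08 [0.46978016 0.27579509 0.08      ]
```

```bash
python3 - <<'E'
from geo import *
W=pickle.load(open("w.pkl","rb")); px=[]
for c,g in zip(W,((325,178),(302,214))):
    r=28; a=cv2.cvtColor(c["image"],cv2.COLOR_RGB2GRAY)[g[1]-r:g[1]+r,g[0]-r:g[0]+r]
    C=cv2.HoughCircles(cv2.resize(a,None,fx=4,fy=4,interpolation=cv2.INTER_CUBIC),cv2.HOUGH_GRADIENT,1.5,200,param1=80,param2=15,minRadius=44,maxRadius=80)[0,0]
    p=np.array(g)-r+(C[:2]+.5)/4-.5; print(p,C[2]/4, a[r-3:r+3,r-3:r+3].mean()); px.append(p)
h=cv2.triangulatePoints(P(W[0]),P(W[1]),px[0],px[1])[:,0]; print("tri",h[:3]/h[3])
for c,p in zip(W,px): print("z=.08",plane(c,p,.08))
E
```

```text
[324.5625 177.5625] 19.775 77.91666666666667
[303.4375 215.0625] 17.1875 65.83333333333333
tri [0.46757508 0.27645027 0.08371196]
z=.08 [0.46792558 0.27591139 0.08      ]
z=.08 [0.46909384 0.27620554 0.08      ]
```

The triangulation gives z = 0.084, and both rays at z = 0.08 agree with the top camera. The test button is at (0.4695, 0.2757, 0.08). Now the press.

```bash
python3 - <<'E'
from geo import *
b=np.array([.4692,.2758,.102]); o=down(1.27)
manip.servo_line(b+[0,0,.06],o,rate=.15); manip.servo_line(b+[0,0,.006],rate=.15)
for dz in (.002,-.002,-.004,-.005,-.006,-.007,-.008,-.009):
    manip.servo_line(b+[0,0,dz],rate=.03); manip.hold(.05); F=np.mean([manip.get_contact_force() for _ in range(5)],0); print(dz,F.round(1),manip.get_position().round(4))
    if F[2]>16: break
t=manip.get_time()
while manip.get_time()-t<3.5: manip.hold(.5); print(manip.get_contact_force().round(1)[2],manip.get_position()[2].round(4))
print(manip.get_time()-t)
manip.servo_line(b+[0,0,.05],rate=.1); manip.hold(.4)
print(manip.get_contact_force().round(1),manip.get_time())
manip.servo_line(b+[0,0,.2],rate=.25)
for n in("scene","top"):
    c=manip.camera(n);cv2.imwrite(f"pics/{n}3.png",c["image"][100:300,220:480,::-1].repeat(2,0).repeat(2,1))
E
```

```text
0.002 [ 0.4 -0.4  0.1] [0.4695 0.276  0.1046]
-0.002 [0.8 0.4 4.5] [0.4698 0.2761 0.1004]
-0.004 [0.8 1.  5.7] [0.4698 0.2761 0.0984]
-0.005 [0.2 1.5 6.9] [0.4698 0.2762 0.0975]
-0.006 [1.1 0.9 7.2] [0.4698 0.2762 0.0966]
-0.007 [-1.3  0.  12.4] [0.4698 0.2761 0.096 ]
-0.008 [-3.3 -2.  21.7] [0.4699 0.2762 0.0959]
21.7 0.0959
21.3 0.0959
21.8 0.0959
22.2 0.0959
22.1 0.0959
21.8 0.0959
22.3 0.0959
3.5
[-0.2 -0.3 -0.5] 23.3583
```

View pics/scene3.png

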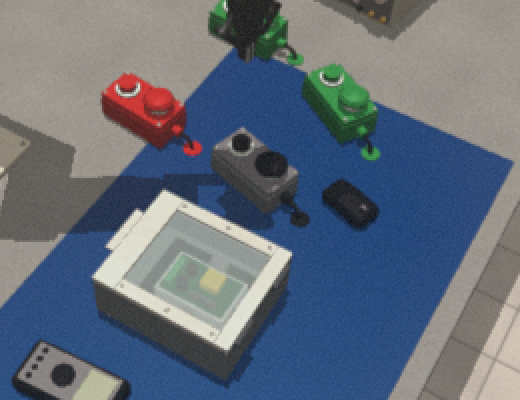

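The cover is flat and shut. The button bottomed out at 6 mm under 22 N, stayed down 3.5 s and was let go. The arm is clear and the bystanders look unmoved, so I'm handing in.

```bash
python3 -c "
from rig import manip
print(manip.sign_off(), manip.get_time())"
```

```text
the job is handed in; nothing more can be done
the job is handed in; nothing more can be done
```

The job is handed in, with no verdict returned: the cover snapped shut, and only then was the test button held fully down for 3.5 s and let back up; the stop button and the loose items were left alone.

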